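# Load the cross-drilling jig

### The arm

A 6-joint arm with a two-finger parallel gripper is mounted at the origin on a cart in front of the work surface, level with it; the furniture and walls round the work are solid. World frame = base frame: x ahead of the robot, y to its left, z up, the work surface at z = 0. Lengths are in m, angles in rad, forces in N, time in s.
With the tool pointing down it reaches from about 0.275 to 0.725 m from the base axis. Payload 5.6 kg.
Tool frame: the origin (TCP) lies midway between the tips of the shut fingers; the grasp point (between the pads) lies 19 mm behind it; z points along the fingers, y is the line along which they close (so a half turn about z gives the same grasp; the last joint's range is limited). The gripper opens to 85 mm and grips with 20 to 120 N. Pads are 22 mm wide; open, the fingers measure 114 mm over their backs; the gripper's body (76 mm by 85 mm) begins 54 mm behind the grasp point. The pads swing forward as they close: fully open they stand 13 mm farther back than shut.
Start: joints at [-1.026, 0.255, 0.108, 0, -1.424, -0.285], TCP at [0.141, -0.532, 0.231] pointing down, gripper open.
Joint ranges: [-2.95, 2.95], [-1.21, 1.97], [-1.09, 1.5], [-2.87, 1.71], [-2.94, -0.07], [-3.05, 3.05]. Speed limits (rad/s): [2.57, 2.57, 3.14, 3.14, 3.14, 3.14].

### API

Orientations are given as a unit quaternion [w, x, y, z].
In Python, from rig import arm gives the robot as it stands.
- The arm moves only by the shell command python3 -m crank 'ROWS' [FORCE]. ROWS is JSON, a list that holds one entry, the list of rows, each a list of 5 numbers: the opening, from 0 (shut) to 1 (fully open), then the shift along the tool's x, y, z in m, then the turn about the tool's z in degrees. A call has 1 to 10 rows; each row is the pose to reach, as a shift and turn from the pose commanded when the call began, along the tool's axes at that moment; what a row does not reach only later rows make up. A row lasts 1/12 s, in which the tool goes at most 41.7 mm and 7.16 degrees, less where a joint would pass 70% of its speed; a pose out of reach is approached as far as the arm can. A call with a gripper value outside its range is refused whole. The fingers move at their own pace and stop on an object; FORCE is the grip in N (left out, the last holds). Time passes only in rows, so rows that repeat a pose let the fingers close. It gives the time, the measured TCP pose, the force, the opening and the grip force at its end, in the units of the state.
- arm.read_state(): the state, without advancing time (a new reading comes with each control period).
- arm.grab_frame(name): name is "scene" or "side" or "wrist"; returns a dict with "image" (420x560x3 uint8, red, green, blue), "mtx" (3x3 intrinsics, pixels), "xyz" and "rotation" of the camera in the world. Camera axes: x right, y up, looking along -z (the intrinsics and any distortion apply to the point x, -y, -z); pixel columns grow to the right and rows downward; lengths in m; the calibration is good to about 2 mm. The wrist camera is an equidistant fisheye: a pixel r from the principal point sees the ray r / f radians off the axis. A picture is of the moment at which its call begins. There is no depth.
- arm.finish_job(): hands the job in; it is judged then, once.
Trained networks look in a picture, given as the dict that the camera call returned (one of the last four; its "shot" number tells which), for a name from the list of things; names that differ only in an ending like _2 or _b are one class to them, and where a whole thing is asked for, a point or a joint stands for the part that bears it (a point fixed in the world has none). Each returns a list of dicts, best first, with "p" (0 to 1); they miss things now and then, are a little off and sometimes report something else, mostly with a low value. They report only what shows in the picture. A call takes as long as a camera call. They do not tell look-alikes from the thing itself.
- arm.boxes_of(picture, name): "xyz" ([x, y, z] in m, in world coordinates, good to about 4 mm: the middle of the surface that is visible of it).
- arm.outline_of(picture, name): "pixels" (420x560 bool, what is visible of it).
The state is a dict: "t": time; "qpos": joint angles; "joint_vel": joint speeds; "joint_efforts": joint torques, N m; "tcp_pos": TCP position; "tcp_rot": TCP orientation; "ft_force": force on the tool from outside, world axes, zero at the start; "ft_torque": the same for the moment, N m; "finger_gap": finger opening in m; "finger_force": force on a finger pad.
Only numpy, scipy, OpenCV 4.12 (cv2) and the standard library are available. Lean on these libraries where they do the work, as an engineer would, in place of code of your own. Each camera call takes 0.05 s, during which the arm holds its last target. There are 200 camera calls.

### The job

Load the drilling jig on the bench: with the outside of the fingers, without gripping it, lifting it or pressing hard on it, push the wooden roller slowly and steadily up the sloped bed as far as its stop, so that the sprung catch comes up behind it, and never let it run back down. Then swing the metal drill leaf over and press it fully down on its rest, and draw the hand clear. Leave the loose things lying beside the jig alone.

Things in the scene. Friction and masses are not known exactly. Their poses are not given: they have to be found in the camera images.
- jig_bed: Sloped plywood bed of the jig, which is screwed to the bench. Its frame serves for all sizes here: x uphill along the bed, y across it to the left, z square to its surface (z = 0), slope 0.19 rad. Origin on the surface, middle line, 47 mm above the bench. Guide strips at |y| = 42.5 to 52.5 mm stand 16 mm high all along; the baseboard below is 300 x 165 mm
- bed_foot (a point): Lower end of the bed, middle line, at bed x = -105, z = 0 mm: uphill face of the foot lip, which is 10 mm thick and stands 5 mm above the bed surface. The bed surface here is about 27 mm above the bench. The roller has 2.5 mm play each side between the guide strips: pushed near the middle of its length it runs true; pushed well off the middle it can skew and bind between them
- roller_center (a point): Centre of the turned wooden roller: plain cylinder, 48 mm diameter, 80 mm long, 0.07 to 0.14 kg, brass bushes in its ends, loose, axis across the bed, centre 24 mm above the bed. It starts at the foot against the lip (bed x about -90 mm) and rolls back down if let go below the catch. Touching the stop its centre is at x = 61 mm; released there it settles back 3 mm against the catch
- stop_face (a point): Middle of the steel face of the stop at the bed's top end (bed x = 85, z = 24 mm), a block 85 mm wide, 14 mm thick, 42 mm high, which the roller's uphill side meets
- catch (a joint): Steel catch, a sprung pawl 30 mm wide in a slot on the bed's middle line; its round nose stands 6 mm above the bed at bed x = 38 to 45 mm. 0 = up, about 0.4 = ducked level with the bed. A roller pushed uphill ducks it easily; within about 2 mm of the stop it springs up behind the roller and holds it. Fingertips kept 10 mm or more above the bed pass over it
- leaf (a joint): Drill leaf: aluminium plate 36 mm wide (bed x 42 to 78), 124 mm long, 8 mm thick, hinged on the bed's right about a line along bed x. 0 = closed, parallel to the bed, underside 50 and top face 58 mm above it; pi/2 = upright; more = leaning out to the right (-y). Starts at 1.85 to 2.15. Stiff hinge (0.1 to 0.2 N m): stays at any angle. A drill bush 18 mm across, 6.5 mm proud, sits half-way along it
- leaf_hinge (a point): Middle of the leaf's hinge line, fixed at bed x = 60, y = -62, z = 55 mm. The hinge post (bed x 35 to 85, y -65 to -52 mm, knuckles up to z = 60) carries it; opposite, at y +52 to +65, x 47 to 73 mm, stands the rest post, top at z = 50 mm
- leaf_end (a point): Middle of the free end of the leaf, on the face that is its top when closed (outer, right-hand face while open), 124 mm from the hinge line; moves with the leaf. That face lies 3 mm outside the hinge line
- limb_a: Loose turned wooden puppet limb, 34 x 151 x 29 mm, on the bench left of the jig; bystander. Origin: centre of its underside
- limb_c: Loose turned wooden puppet limb, 26 x 131 x 22 mm, on the bench near the left of the jig's foot; bystander. Origin: centre of its underside
- limb_d: Loose small puppet limb, 21 x 111 x 18 mm, on the bench right of the jig; bystander. Origin: centre of its underside
- sanding_block: Loose sanding block, 62 x 112 x 36 mm, on the bench right of the jig; bystander. Origin: centre of its underside
- roller: The roller itself (see roller_center), with its origin at its centre; y is its axis
There are look-alikes about, which are no part of the job. What is shaped like the roller but black or turquoise is not meant.

How it is judged:
By the outcome, as a careful person would: the job done as asked, in the order asked, and still so for the second after the job is handed in, with the robot touching nothing.
It also fails if it takes over 54 s, if anything falls off the work surface, if the arm or the gripper's body presses on something with over 40 N, if the wrist force passes 120 N, or if a joint passes its speed limit or range.

## Working session

There is one attempt and no reset: what is moved stays moved. The work goes in short steps, Python scripts to look and compute and a shell command to move; the robot and the scene stay as the last step left them, time stands still between calls to the robot, and variables do not carry over. Pictures are saved under pics/ and viewed, at most 12 in all, crops included, and the job is handed in when it is done.

```bash
ls; mkdir -p pics
cat > h.py <<'E'
import numpy as np, cv2
from rig import arm
from scipy.spatial.transform import Rotation as R
def proj(f,P):
    P=np.atleast_2d(P); c=(P-np.array(f["xyz"]))@np.array(f["rotation"]).reshape(3,3)
    m=np.array(f["mtx"]); return np.c_[m[0,2]+m[0,0]*c[:,0]/-c[:,2], m[1,2]+m[1,1]*(-c[:,1])/-c[:,2]]
def save(f,n): cv2.imwrite("pics/"+n,cv2.cvtColor(f["image"],cv2.COLOR_RGB2BGR))
E
python3 - <<'E'
from h import *
print(arm.read_state())
ims=[]
for n in ["scene","side"]:
    f=arm.grab_frame(n); save(f,n+".png"); print(n,np.round(f["xyz"],3),np.round(f["rotation"],3).tolist(),f["mtx"])
    for k in ["jig_bed","bed_foot","roller_center","stop_face","leaf_hinge","leaf_end","catch","limb_a","limb_c","limb_d","sanding_block","roller"]:
        print(k,[(np.round(b["xyz"],3).tolist(),round(b["p"],2)) for b in arm.boxes_of(f,k)[:3]])
E
```

```text
pics
{'t': 0.0, 'qpos': array([-1.02643478e+00,  2.55738496e-01,  1.07007514e-01, -5.43372899e-04,
       -1.42387946e+00, -2.84623839e-01]), 'joint_vel': array([-0.00037739, -0.0002472 , -0.00037378, -0.00111636, -0.00010377,
       -0.00075797]), 'joint_efforts': array([-5.73673169e-04, -3.86630094e+01,  2.37938261e+01,  5.36529064e+00,
       -6.09198338e-03,  2.72667222e-05]), 'tcp_pos': array([ 0.14122092, -0.53104612,  0.23039098]), 'tcp_rot': array([-1.19327566e-04, -1.29464363e-01,  9.91583624e-01,  9.38471209e-04]), 'ft_force': array([-0.06704546,  0.21549281,  0.0960849 ]), 'ft_torque': array([ 0.00334812, -0.06791115, -0.0213358 ]), 'finger_force': 0.0, 'finger_gap': 0.08538350921668804}
scene [-0.234  0.907  1.046] [-0.347, -0.165, 0.383, 0.84] [[535.7409656    0.         280.97935119]
 [  0.         535.7409656  199.52686938]
 [  0.           0.           1.        ]]
jig_bed [([0.558, 0.046, 0.059], 0.71)]
bed_foot [([0.557, 0.053, 0.059], 0.8)]
roller_center [([0.471, 0.51, 0.045], 0.77), ([0.442, 0.103, 0.07], 0.64), ([0.629, -0.238, 0.04], 0.57)]
stop_face [([0.56, 0
[... 855 characters left out ...]
 [([0.554, 0.006, 0.064], 0.88)]
roller_center [([0.626, -0.276, 0.039], 0.96), ([0.454, 0.053, 0.07], 0.91), ([0.48, 0.465, 0.037], 0.73)]
stop_face [([0.552, 0.007, 0.065], 0.76)]
leaf_hinge [([0.554, 0.007, 0.065], 0.94), ([0.558, -0.043, 0.167], 0.45)]
leaf_end [([0.558, -0.042, 0.172], 0.92), ([0.438, -0.128, 0.033], 0.45)]
catch []
limb_a [([0.551, -0.135, 0.016], 0.76), ([0.498, 0.253, 0.018], 0.48)]
limb_c [([0.551, -0.135, 0.016], 0.76), ([0.498, 0.253, 0.018], 0.48)]
limb_d [([0.551, -0.135, 0.016], 0.76), ([0.498, 0.253, 0.018], 0.48)]
sanding_block [([0.439, -0.128, 0.033], 0.98)]
roller [([0.626, -0.274, 0.038], 0.94), ([0.452, 0.057, 0.066], 0.9), ([0.482, 0.465, 0.037], 0.76)]
```

View pics/scene.png

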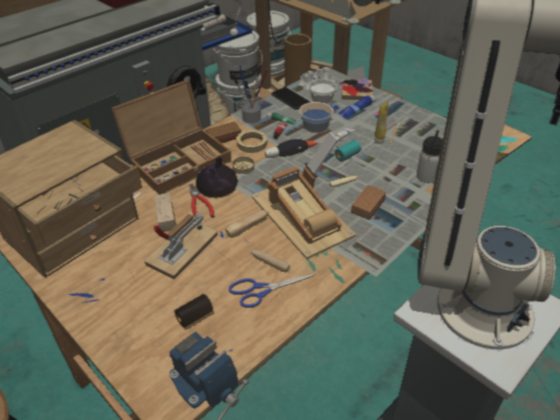

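View pics/side.png

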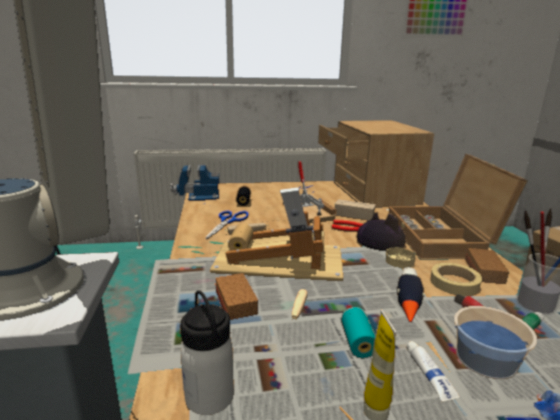

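```bash
python3 - <<'E'
s=open('h.py').read().replace('np.array(f["rotation"]).reshape(3,3)','R.from_quat(np.roll(f["rotation"],-1)).as_matrix()')
open('h.py','w').write(s)
E
python3 - <<'E'
from h import *
out=[]
for n,(x,y) in [("scene",(215,160)),("side",(200,180))]:
    f=arm.grab_frame(n)
    c=f["image"][y:y+110,x:x+150]; c=cv2.resize(c,None,fx=5,fy=5,interpolation=cv2.INTER_CUBIC)
    for i in range(0,150,10):
        cv2.line(c,(i*5,0),(i*5,6),(255,0,0),1); 
        if i%20==0: cv2.putText(c,str(x+i),(i*5,16),0,.35,(255,0,0))
    for i in range(0,110,10): cv2.line(c,(0,i*5),(6,i*5),(255,0,0),1); cv2.putText(c,str(y+i),(8,i*5+4),0,.35,(255,0,0))
    f["image"]=c; save(f,n+"_c.png")
    print(n,proj(f,[[.452,.078,.07]]))
E
```

```text
scene [[323.75748009 214.61680832]]
side [[240.37245166 234.41227774]]
```

View pics/scene_c.png

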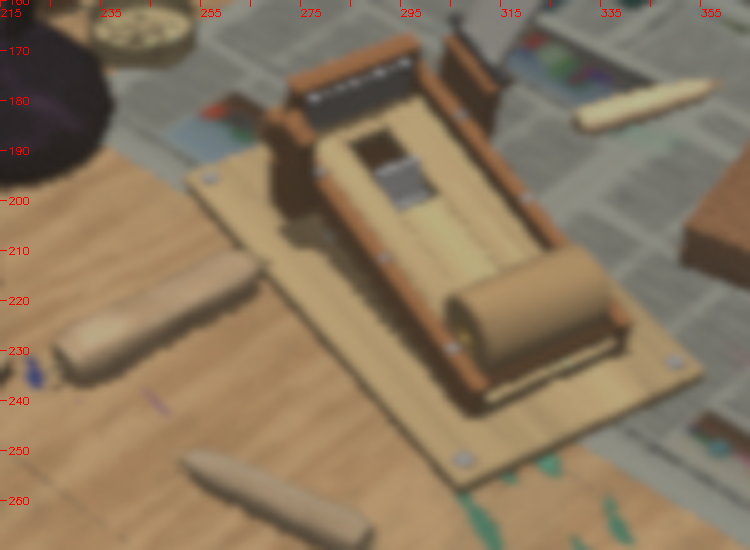

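View pics/side_c.png

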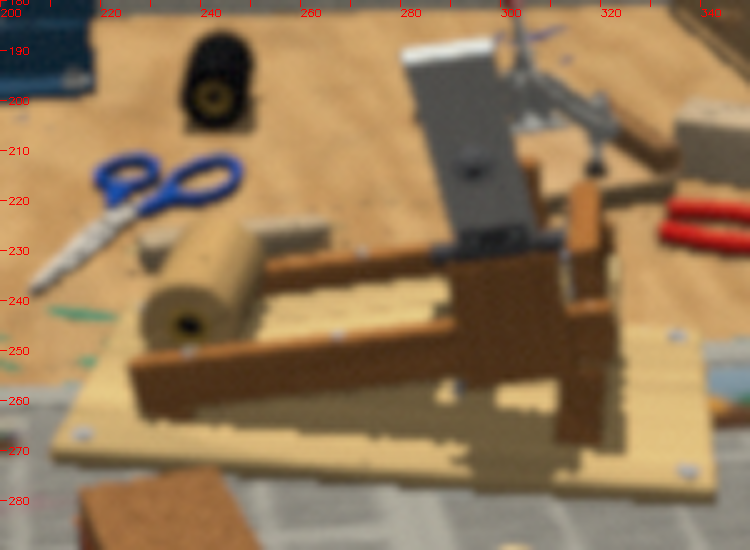

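```bash
cat >> h.py <<'E'
def bed(p):
    return np.array([p[0],p[1],.047]), R.from_euler('ZY',[p[2],-.19])
def b2w(p,P): o,r=bed(p); return o+r.apply(np.array(P,float)/1000)
def leafpt(a,x,l,h=3): # l along leaf, h: outer face offset
    return [x,-62+l*np.cos(a)-h*np.sin(a),55+l*np.sin(a)+h*np.cos(a)]
E
cat > fit.py <<'E'
from h import *
from scipy.optimize import least_squares
fs={n:arm.grab_frame(n) for n in ["scene","side"]}
def pts(p):
    yaw=p[2]; B=lambda x,y:[*(np.array(p[:2])+R.from_euler('z',yaw).as_matrix()[:2,:2]@np.array([x+p[4],y])),p[3]]
    W=lambda P:b2w(p,P)
    return [("scene",B(.15,.0825),(252.6,195.6)),("scene",B(-.15,.0825),(307.4,257.4)),("scene",B(-.15,-.0825),(355.4,234.4)),
    ("side",B(-.15,-.0825),(210.4,271)),("side",B(.15,-.0825),(343,279)),
    ("side",W([-90,-40,24]),(238,245)),("scene",W([-90,40,24]),(307.4,226.6)),
    ("side",W(leafpt(p[5],42,124)),(280.8,192)),("side",W(leafpt(p[5],78,124)),(299,189.5)),
    ("scene",W([99,42.5,42]),(273,176.5)),("scene",W([99,-42.5,42]),(297.5,167.5)),
    ("side",W(leafpt(p[5],60,62,9)),(294.5,213))]
def res(p): return np.concatenate([(proj(fs[n],P)[0]-q) for n,P,q in pts(p)])
s=least_squares(res,[.55,.05,-.1,.015,0,2.0],loss='soft_l1',x_scale=[.01,.01,.1,.01,.01,.1])
print(np.round(s.x,4)); print(np.round(res(s.x).reshape(-1,2),1).tolist())
p=s.x
for k,P in dict(roller=[-90,0,24],foot=[-105,0,0],stop=[85,0,24],hinge=[60,-62,55],leafend=leafpt(p[5],60,124)).items(): print(k,np.round(b2w(p,P),3))
np.save('p.npy',p)
E
python3 fit.py
```

```text
[ 0.5438  0.0686 -0.2289  0.0074  0.      2.0594]
[[-1.8, 0.0], [-1.0, 0.2], [0.7, -0.2], [-0.8, 0.0], [0.3, 0.1], [-0.3, 0.8], [0.6, -0.2], [-0.5, -0.1], [-0.5, -0.2], [-1.1, -0.9], [-0.5, -1.6], [0.3, 0.7]]
roller [0.453 0.09  0.054]
foot [0.443 0.092 0.027]
stop [0.621 0.051 0.087]
hinge [ 0.577 -0.003  0.112]
leafend [ 0.543 -0.057  0.218]
```

```bash
cat >> h.py <<'E'
p=np.load('p.npy')
def go(P,yaw=None):
    s=arm.read_state(); q=R.from_quat(np.roll(s["tcp_rot"],-1)); d=np.array(P)-s["tcp_pos"]
    tx=q.apply([1,0,0]); cur=np.arctan2(tx[1],tx[0]); tgt=p[2]+np.pi
    dt=-np.degrees((tgt-cur+np.pi)%(2*np.pi)-np.pi)
    print("shift mm",np.round(q.inv().apply(d)*1000,1),"turn",round(dt,1),"t",round(s["t"],2),"tcp",np.round(s["tcp_pos"],4),"F",np.round(s["ft_force"],1))
def inbed():
    s=arm.read_state(); o,r=bed(p); return np.round(r.inv().apply(s["tcp_pos"]-o)*1000,1)
E
python3 - <<'E'
from h import *
from scipy.optimize import least_squares
f={n:arm.grab_frame(n) for n in ["scene","side"]}
for a,b in [((428,178),(207,398)),((437,142),(203,297))]:
    print(np.round(least_squares(lambda X:np.r_[proj(f["scene"],X)[0]-a,proj(f["side"],X)[0]-b],[.4,-.4,.1]).x,3))
c=b2w(p,[-90,0,24]); u=np.array([np.cos(p[2]),np.sin(p[2])])
S=[*(c[:2]-u*.047),c[2]-.014]; print("start",S); go(S); go([*S[:2],.30])
E
```

```text
[ 0.384 -0.338 -0.001]
[ 0.383 -0.318  0.153]
start [np.float64(0.40752461797152983), np.float64(0.1003043208713226), np.float64(0.03957080109492944)]
shift mm [-419.6  542.3  191.7] turn 28.0 t 1.6 tcp [ 0.1413 -0.5316  0.2313] F [-0.5  0.3  0.2]
shift mm [-419.6  542.3  -68.7] turn 28.0 t 1.6 tcp [ 0.1413 -0.5316  0.2313] F [-0.5  0.3  0.2]
```

```bash
python3 -m crank '[[[0,-0.2,0.26,-0.02,14],[0,-0.2,0.26,-0.02,14],[0,-0.2,0.26,-0.02,14],[0,-0.2,0.26,-0.02,14],[0,-0.2,0.26,-0.02,14],[0,-0.2,0.26,-0.02,14],[0,-0.2,0.26,-0.02,14],[0,-0.2,0.26,-0.02,14],[0,-0.2,0.26,-0.02,14],[0,-0.2,0.26,-0.02,14]]]'
python3 - <<'E'
from h import *
go([.4075,.1003,.12])
E
```

```text
t: 2.43
tcp_pos: [0.269, -0.227, 0.2519]
tcp_rot: [0.001, -0.011, 1.0, -0.0]
ft_force: [0.2, -1.4, -0.0]
finger_gap: -0.0001
finger_force: 0.0
shift mm [-145.5  324.2  132. ] turn 14.4 t 2.43 tcp [ 0.269  -0.227   0.2519] F [ 0.2 -1.4 -0. ]
```

```bash
python3 -m crank '[[[0,-0.1455,0.324,0.1,14.4],[0,-0.1455,0.324,0.1,14.4],[0,-0.1455,0.324,0.1,14.4],[0,-0.1455,0.324,0.1,14.4],[0,-0.1455,0.324,0.1,14.4],[0,-0.1455,0.324,0.1,14.4],[0,-0.1455,0.324,0.1,14.4],[0,-0.1455,0.324,0.1,14.4],[0,-0.1455,0.324,0.1,14.4],[0,-0.1455,0.324,0.1,14.4]]]'
python3 - <<'E'
from h import *
go([.4035,.1013,.0396])
f=arm.grab_frame("wrist"); save(f,"w1.png"); print(f["xyz"],f["rotation"],f["mtx"])
for k in ["roller","jig_bed","stop_face"]: print(k,[(np.round(b["xyz"],3).tolist(),round(b["p"],2)) for b in arm.boxes_of(f,k)[:3]])
# overlay check of model, equidistant
def fish(f,P):
    c=R.from_quat(np.roll(f["rotation"],-1)).inv().apply(np.atleast_2d(P)-f["xyz"]); x,y,z=c[:,0],-c[:,1],-c[:,2]
    r=np.hypot(x,y); th=np.arctan2(r,z); m=np.array(f["mtx"]); return np.c_[m[0,2]+m[0,0]*th*x/r,m[1,2]+m[1,1]*th*y/r]
g=f["image"].copy(); g=cv2.resize(g,None,fx=1.4,fy=1.4)
def line(A,col):
    q=(fish(f,b2w(p,A))*1.4).astype(int); cv2.polylines(g,[q.reshape(-1,1,2)],False,col,1)
t=np.linspace(0,1,15)[:,None]
L=lambda a,b:np.array(a)+t*(np.array(b)-np.array(a))
for y in (42.5,-42.5): line(L([-105,y,16],[85,y,16]),(255,0,0))
line(L([85,-42.5,42],[85,42.5,42]),(0,255,0))
a=np.linspace(0,2*np.pi,30)
for y in (40,-40): line(np.c_[-90+24*np.cos(a),y+0*a,24+24*np.sin(a)],(0,0,255))
line(L([-105,-42.5,5],[-105,42.5,5]),(255,255,0))
f["image"]=g; save(f,"w1.png")
E
```

```text
t: 3.27
tcp_pos: [0.4096, 0.0992, 0.1495]
tcp_rot: [-0.001, 0.118, 0.993, -0.001]
ft_force: [-0.2, 0.5, 0.4]
finger_gap: 0.0003
finger_force: 0.0
shift mm [  6.3   0.7 109.9] turn -0.4 t 3.27 tcp [0.4096 0.0992 0.1495] F [-0.2  0.5  0.4]
[0.3292486  0.11775571 0.29151504] [ 0.77475497 -0.1283102  -0.10031762  0.61092357] [[325.1922621    0.         280.2881117 ]
 [  0.         325.1922621  209.27920626]
 [  0.           0.           1.        ]]
roller [([0.623, -0.273, 0.044], 0.83), ([0.437, 0.092, 0.07], 0.72)]
jig_bed [([0.448, 0.078, 0.037], 0.92)]
stop_face [([0.446, 0.075, 0.043], 0.58)]
```

View pics/w1.png

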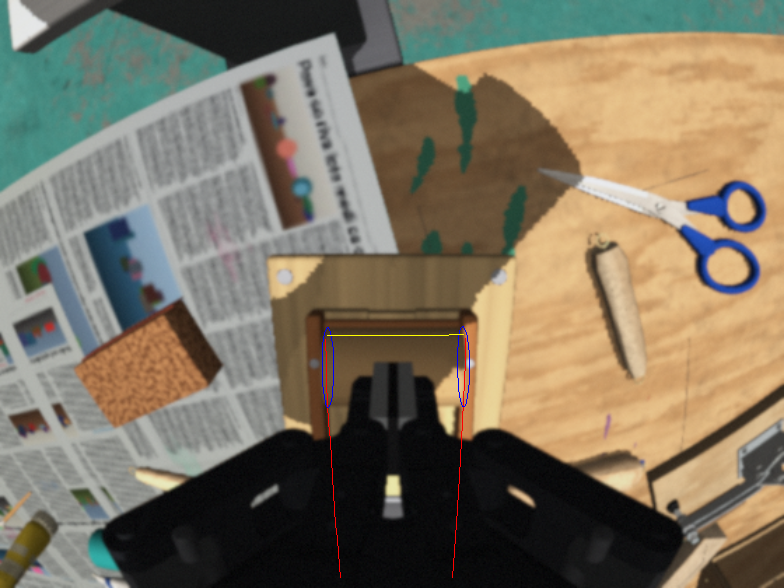

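```bash
python3 -m crank '[[[0,0.006,0,0.03,0],[0,0.006,0,0.06,0],[0,0.006,0,0.08,0],[0,0.006,0,0.095,0],[0,0.006,0,0.105,0],[0,0.006,0,0.11,0],[0,0.006,0,0.11,0]]]'
python3 - <<'E'
from h import *
go([.4075,.1003,.0396]); print(inbed())
f=arm.grab_frame("side"); save(f,"s2.png")
c=f["image"][180:290,200:350]; f["image"]=cv2.resize(c,None,fx=5,fy=5,interpolation=cv2.INTER_CUBIC); save(f,"s2.png")
E
```

```text
t: 4.05
tcp_pos: [0.4021, 0.0972, 0.0409]
tcp_rot: [-0.001, 0.119, 0.993, -0.0]
ft_force: [-0.4, -0.9, -0.0]
finger_gap: 0.0005
finger_force: 0.0
shift mm [-4.6  4.3  1.3] turn -0.5 t 4.05 tcp [0.4021 0.0972 0.0409] F [-0.4 -0.9 -0. ]
[-143.1   -4.3   21.3]
```

View pics/s2.png

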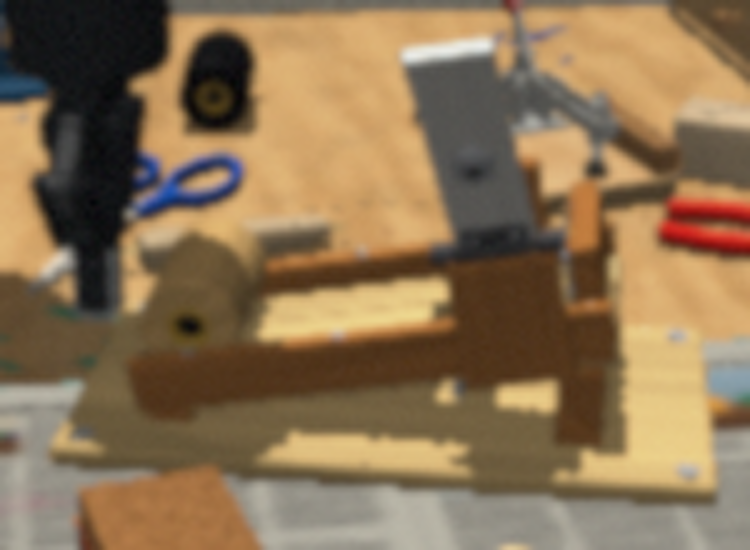

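```bash
python3 -m crank '[[[0,-0.004,0.003,0.001,-0.5],[0,-0.008,0.003,0.001,-0.5],[0,-0.010,0.003,0.001,-0.5],[0,-0.012,0.003,0.001,-0.5],[0,-0.014,0.003,0.001,-0.5],[0,-0.016,0.003,0.001,-0.5],[0,-0.018,0.003,0.0005,-0.5],[0,-0.020,0.003,0,-0.5],[0,-0.022,0.003,-0.0004,-0.5],[0,-0.024,0.003,-0.0008,-0.5]]]'
python3 - <<'E'
from h import *
go([.4075,.1003,.0396]); print(inbed())
f=arm.grab_frame("side")
print([(np.round(b["xyz"],3).tolist(),round(b["p"],2)) for b in arm.boxes_of(f,"roller")[:3]])
E
```

```text
t: 4.93
tcp_pos: [0.4262, 0.0959, 0.0421]
tcp_rot: [-0.0, 0.113, 0.994, -0.0]
ft_force: [-4.8, 1.2, 3.0]
finger_gap: -0.0001
finger_force: 2.1
shift mm [19.2  0.1  2.5] turn 0.1 t 4.93 tcp [0.4262 0.0959 0.0421] F [-4.8  1.2  3. ]
[-1.195e+02 -1.000e-01  1.790e+01]
[([0.488, 0.463, 0.031], 0.73), ([0.63, -0.274, 0.036], 0.73), ([0.461, 0.053, 0.067], 0.67)]
```

```bash
python3 -m crank '[[[0,-0.0025,-0.001,-0.0005,0],[0,-0.005,-0.001,-0.001,0],[0,-0.0075,-0.001,-0.0015,0],[0,-0.010,-0.001,-0.0019,0]]]'
python3 - <<'E'
from h import *
for i in range(4): s=arm.read_state(); print(np.round(s["ft_force"],1),np.round(s["ft_torque"],2)); f=arm.grab_frame("side")
print(inbed(),[(np.round(b["xyz"],3).tolist(),round(b["p"],2)) for b in arm.boxes_of(f,"roller")[:3]])
f=arm.grab_frame("wrist"); save(f,"w2.png")
E
```

```text
t: 5.37
tcp_pos: [0.436, 0.0927, 0.044]
tcp_rot: [-0.0, 0.113, 0.994, -0.0]
ft_force: [-5.6, 1.5, 4.1]
finger_gap: -0.0002
finger_force: 2.8
[-5.6  1.5  4.1] [0.51 1.82 0.02]
[-3.8 -0.1  2.5] [-0.    1.26 -0.01]
[-2.4  0.5  1.8] [0.15 0.86 0.02]
[-2.1  0.6  2.5] [0.05 0.7  0.01]
[-108.7   -0.8   17.8] [([0.631, -0.272, 0.035], 0.81), ([0.471, 0.053, 0.071], 0.6), ([0.492, 0.459, 0.03], 0.54)]
```

View pics/w2.png

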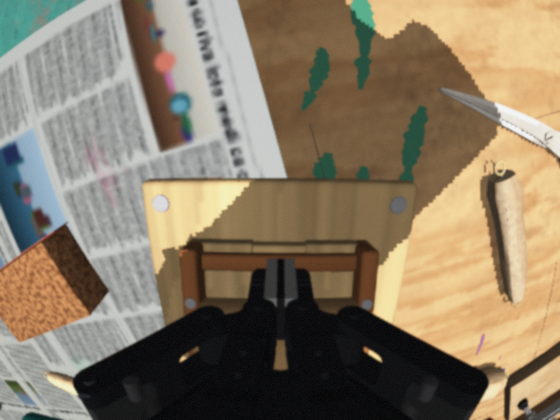

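```bash
python3 -m crank '[[[0,-0.0025,0,-0.0005,0],[0,-0.005,0,-0.001,0],[0,-0.0075,0,-0.0014,0],[0,-0.010,0,-0.0019,0],[0,-0.0125,0,-0.0024,0],[0,-0.015,0,-0.0029,0],[0,-0.0175,0,-0.0034,0],[0,-0.020,0,-0.0038,0],[0,-0.0225,0,-0.0043,0],[0,-0.025,0,-0.0048,0]]]' && python3 -c "
from h import *
print(inbed(),arm.read_state()['ft_torque'])"
python3 -m crank '[[[0,-0.0025,0,-0.0005,0],[0,-0.005,0,-0.001,0],[0,-0.0075,0,-0.0014,0],[0,-0.010,0,-0.0019,0],[0,-0.0125,0,-0.0024,0],[0,-0.015,0,-0.0029,0],[0,-0.0175,0,-0.0034,0],[0,-0.020,0,-0.0038,0],[0,-0.0225,0,-0.0043,0],[0,-0.025,0,-0.0048,0]]]' && python3 -c "
from h import *
print(inbed())
f=arm.grab_frame('side')
print([(np.round(b['xyz'],3).tolist(),round(b['p'],2)) for b in arm.boxes_of(f,'roller')[:3]])"
```

```text
t: 6.5
tcp_pos: [0.4605, 0.0871, 0.0488]
tcp_rot: [-0.0, 0.113, 0.994, -0.0]
ft_force: [-4.9, 0.8, 3.1]
finger_gap: 0.0002
finger_force: 2.3
[-83.4  -0.8  17.9] [ 0.33813141  1.5502917  -0.01408711]
t: 7.33
tcp_pos: [0.4849, 0.0815, 0.0536]
tcp_rot: [-0.0, 0.113, 0.994, -0.0]
ft_force: [-4.4, 1.4, 3.3]
finger_gap: -0.0001
finger_force: 2.2
[-57.9  -0.8  17.9]
[([0.629, -0.272, 0.038], 0.95), ([0.517, 0.039, 0.076], 0.62), ([0.472, 0.467, 0.034], 0.47)]
```

```bash
python3 -m crank '[[[0,-0.0025,0,-0.0005,0],[0,-0.005,0,-0.001,0],[0,-0.0075,0,-0.0014,0],[0,-0.010,0,-0.0019,0],[0,-0.0125,0,-0.0024,0],[0,-0.015,0,-0.0029,0],[0,-0.0175,0,-0.0034,0],[0,-0.020,0,-0.0038,0],[0,-0.0225,0,-0.0043,0],[0,-0.025,0,-0.0048,0]]]'
python3 -m crank '[[[0,-0.0025,0,-0.0005,0],[0,-0.005,0,-0.001,0],[0,-0.0075,0,-0.0014,0],[0,-0.010,0,-0.0019,0],[0,-0.0125,0,-0.0024,0],[0,-0.015,0,-0.0029,0],[0,-0.0175,0,-0.0034,0],[0,-0.020,0,-0.0038,0],[0,-0.0225,0,-0.0043,0],[0,-0.025,0,-0.0048,0]]]' && python3 -c "
from h import *
print(inbed())
f=arm.grab_frame('side')
print([(np.round(b['xyz'],3).tolist(),round(b['p'],2)) for b in arm.boxes_of(f,'roller')[:3]])"
```

```text
t: 8.27
tcp_pos: [0.5093, 0.0759, 0.0584]
tcp_rot: [-0.0, 0.113, 0.994, 0.0]
ft_force: [-3.4, 1.4, 4.0]
finger_gap: -0.0002
finger_force: 2.3
t: 9.1
tcp_pos: [0.5334, 0.0702, 0.0632]
tcp_rot: [-0.0, 0.113, 0.994, -0.0]
ft_force: [-5.5, 1.0, 4.0]
finger_gap: -0.0001
finger_force: 2.6
[-7.3 -0.7 17.9]
[([0.628, -0.272, 0.038], 0.89), ([0.554, 0.03, 0.087], 0.79), ([0.482, 0.464, 0.035], 0.79)]
```

```bash
python3 -m crank '[[[0,-0.0025,0,-0.0005,0],[0,-0.005,0,-0.001,0],[0,-0.0075,0,-0.0014,0],[0,-0.010,0,-0.0019,0],[0,-0.0125,0,-0.0024,0],[0,-0.015,0,-0.0029,0],[0,-0.017,0,-0.0033,0],[0,-0.019,0,-0.0036,0],[0,-0.021,0,-0.004,0],[0,-0.023,0,-0.0044,0]]]'
python3 -m crank '[[[0,-0.0015,0,-0.0003,0],[0,-0.003,0,-0.0006,0],[0,-0.0045,0,-0.0009,0],[0,-0.006,0,-0.0012,0]]]' && python3 -c "
from h import *
print(inbed())"
```

```text
t: 10.03
tcp_pos: [0.5561, 0.0651, 0.0677]
tcp_rot: [0.0, 0.113, 0.994, 0.0]
ft_force: [-4.4, 1.2, 4.1]
finger_gap: 0.0002
finger_force: 2.1
t: 10.37
tcp_pos: [0.5619, 0.0638, 0.0688]
tcp_rot: [0.0, 0.113, 0.994, 0.0]
ft_force: [-3.9, 0.5, 3.9]
finger_gap: -0.0001
finger_force: 2.2
[22.5 -0.6 17.9]
```

```bash
for i in 1; do python3 -m crank '[[[0,-0.001,0,-0.0002,0],[0,-0.002,0,-0.0004,0]]]'; done; python3 -m crank '[[[0,-0.001,0,-0.0002,0],[0,-0.002,0,-0.0004,0]]]' | grep -E "pos|force"; python3 -m crank '[[[0,-0.001,0,-0.0002,0]]]'| grep -E "pos|force"; python3 -c "
from h import *
print(inbed())"
```

```text
t: 10.53
tcp_pos: [0.5635, 0.0633, 0.0692]
tcp_rot: [-0.0, 0.113, 0.994, 0.0]
ft_force: [-6.9, 2.1, 5.4]
finger_gap: -0.0001
finger_force: 3.6
tcp_pos: [0.5636, 0.0633, 0.0691]
ft_force: [-12.7, 5.9, 8.2]
finger_force: 6.7
tcp_pos: [0.5636, 0.0633, 0.0691]
ft_force: [-16.1, 6.9, 9.4]
finger_force: 8.3
[24.3 -0.7 17.8]
```

```bash
python3 -m crank '[[[0,0.002,0,0.0004,0],[0,0.004,0,0.0008,0],[0,0.005,0,0.001,0],[0,0.006,0,0.0012,0],[0,0.007,0,0.0014,0],[0,0.008,0,0.0015,0],[0,0.009,0,0.0017,0],[0,0.010,0,0.0019,0],[0,0.010,0,0.0019,0]]]'
python3 - <<'E'
from h import *
print(inbed())
f=arm.grab_frame("wrist"); a=f["image"].copy()
g=arm.grab_frame("scene"); c=cv2.resize(g["image"][160:270,240:345],None,fx=4,fy=4,interpolation=cv2.INTER_CUBIC)
print([(np.round(b['xyz'],3).tolist(),round(b['p'],2)) for b in arm.boxes_of(g,'roller')[:3]])
k=np.zeros((440,800,3),np.uint8); k[:,:420]=c; k[:285,420:]=cv2.resize(a,(380,285)); f["image"]=k; save(f,"c3.png")
E
```

```text
t: 11.53
tcp_pos: [0.5567, 0.0649, 0.0679]
tcp_rot: [0.0, 0.113, 0.994, 0.0]
ft_force: [-0.3, -0.4, 0.0]
finger_gap: -0.0001
finger_force: 0.0
[17.1 -0.6 17.9]
[([0.465, 0.512, 0.045], 0.96), ([0.624, -0.235, 0.036], 0.89), ([0.59, 0.093, 0.092], 0.57)]
```

View pics/c3.png

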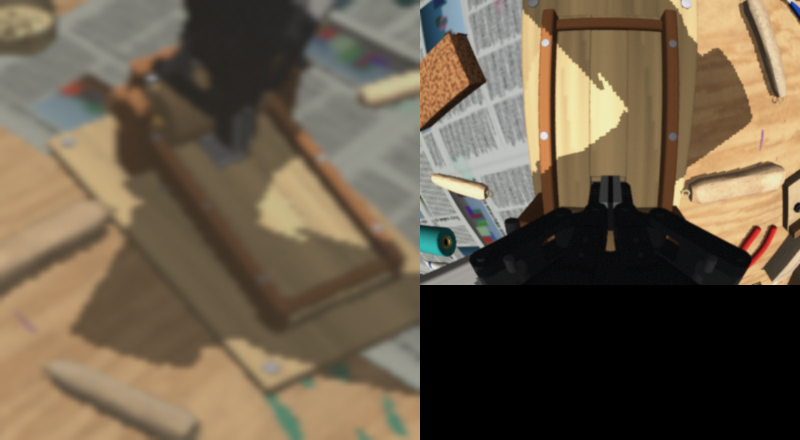

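Run:
```python
from h import *
a=p[5]; print(a)
A=b2w(p,[60,-155,143]); print(A); go([*A[:2],.285]); go(A)
s=arm.read_state(); c=s["tcp_pos"]; q=R.from_quat(np.roll(s["tcp_rot"],-1))
```

```text
2.0594168865538682
[ 0.53969937 -0.08964082  0.19875814]
shift mm [ -18.1 -154.4 -217.1] turn 0.1 t 11.68 tcp [0.5569 0.0649 0.0679] F [ 0.6 -0.4  0.5]
shift mm [ -18.1 -154.4 -130.8] turn 0.1 t 11.68 tcp [0.5569 0.0649 0.0679] F [ 0.6 -0.4  0.5]
```

```bash
python3 -m crank '[[[0,0.006,0,-0.01,0],[0,0.006,0,-0.04,0],[0,0.006,0,-0.08,0],[0,0.006,0,-0.12,0],[0,0.006,0,-0.16,0],[0,0.006,0,-0.2,0],[0,0.006,0,-0.217,0],[0,0.006,0,-0.217,0]]]'
python3 - <<'E'
from h import *
A=b2w(p,[60,-155,143]); go([*A[:2],.285]); go(A)
E
```

```text
t: 12.35
tcp_pos: [0.5525, 0.0663, 0.2916]
tcp_rot: [0.005, 0.113, 0.994, 0.002]
ft_force: [0.0, -0.5, 0.1]
finger_gap: 0.0002
finger_force: 0.0
shift mm [ -22.5 -154.8    6.1] turn 0.1 t 12.35 tcp [0.5525 0.0663 0.2916] F [ 0.  -0.5  0.1]
shift mm [ -21.7 -155.2   92.3] turn 0.1 t 12.35 tcp [0.5525 0.0663 0.2916] F [ 0.  -0.5  0.1]
```

```bash
python3 -m crank '[[[0,-0.006,-0.04,0.004,0],[0,-0.012,-0.08,0.004,0],[0,-0.018,-0.12,0.004,0],[0,-0.022,-0.155,0.004,0],[0,-0.022,-0.16,0.004,0],[0,-0.022,-0.16,0.03,0],[0,-0.022,-0.16,0.06,0],[0,-0.022,-0.16,0.09,0],[0,-0.022,-0.16,0.09,0]]]'
python3 - <<'E'
from h import *
A=b2w(p,[60,-155,143]); go(A); print(inbed())
f=arm.grab_frame("side"); c=f["image"][130:250,240:360]; f["image"]=cv2.resize(c,None,fx=5,fy=5,interpolation=cv2.INTER_CUBIC); save(f,"s4.png")
E
```

```text
t: 13.1
tcp_pos: [0.5321, -0.0939, 0.1887]
tcp_rot: [-0.006, 0.114, 0.993, 0.0]
ft_force: [-0.9, 0.8, -1.3]
finger_gap: -0.0001
finger_force: 0.0
shift mm [ -6.3   5.8 -10.1] turn 0.0 t 13.1 tcp [ 0.5321 -0.0939  0.1887] F [-0.9  0.8 -1.3]
[  51.8 -160.8  134.4]
```

View pics/s4.png

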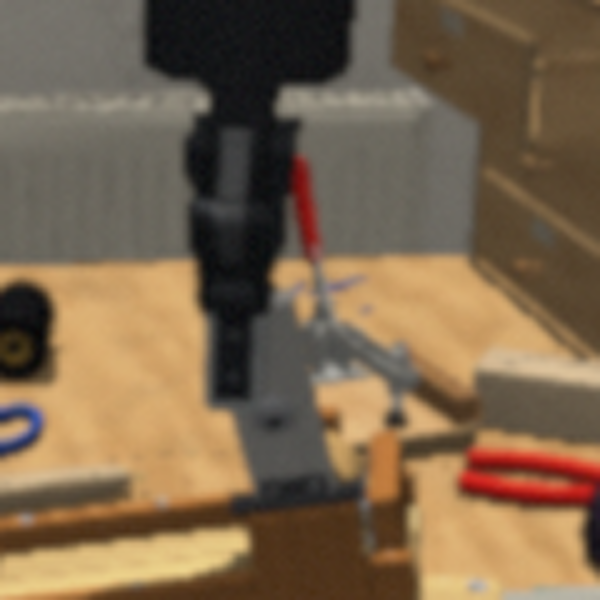

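```bash
cat > wp.py <<'E'
from h import *
import sys
s=arm.read_state(); q=R.from_quat(np.roll(s["tcp_rot"],-1)); c=s["tcp_pos"]
q0=R.from_euler('ZX',[p[2]+np.pi,np.pi])
print("t",s["t"],inbed())
def out(lbl,B): print(lbl,np.round(B,0),np.round(q0.inv().apply(b2w(p,B)-c),3).tolist())
for y in (-128,-118,-108,-98,-88,-78,-66): out("A",[60,y-14.5,148])
for a in np.linspace(np.pi/2,0,17):
    l=95+13*(1-a/(np.pi/2)); e=leafpt(a,60,l); out(round(a,2),[60,e[1]-14.5,e[2]+2])
E
python3 wp.py
```

```text
t 13.15 [  54.4 -161.   137.7]
A [  60. -142.  148.] [-0.004, 0.018, -0.011]
A [  60. -132.  148.] [-0.004, 0.028, -0.011]
A [  60. -122.  148.] [-0.004, 0.038, -0.011]
A [  60. -112.  148.] [-0.004, 0.048, -0.011]
A [  60. -102.  148.] [-0.004, 0.058, -0.011]
A [ 60. -92. 148.] [-0.004, 0.068, -0.011]
A [ 60. -80. 148.] [-0.004, 0.08, -0.011]
1.57 [ 60. -80. 152.] [-0.003, 0.081, -0.015]
1.47 [ 60. -70. 153.] [-0.003, 0.091, -0.016]
1.37 [ 60. -61. 152.] [-0.003, 0.1, -0.015]
1.28 [ 60. -51. 151.] [-0.003, 0.11, -0.014]
1.18 [ 60. -42. 149.] [-0.003, 0.119, -0.012]
1.08 [ 60. -32. 146.] [-0.004, 0.129, -0.009]
0.98 [ 60. -24. 142.] [-0.005, 0.137, -0.005]
0.88 [ 60. -15. 137.] [-0.006, 0.146, -0.0]
0.79 [ 60.  -7. 131.] [-0.007, 0.154, 0.006]
0.69 [ 60.   1. 124.] [-0.008, 0.162, 0.012]
0.59 [ 60.   8. 117.] [-0.009, 0.169, 0.019]
0.49 [ 60.  14. 109.] [-0.011, 0.175, 0.027]
0.39 [ 60.  19. 100.] [-0.013, 0.18, 0.036]
0.29 [60. 24. 91.] [-0.014, 0.185, 0.045]
0.2 [60. 27. 81.] [-0.016, 0.188, 0.055]
0.1 [60. 30. 70.] [-0.018, 0.191, 0.065]
0.0 [60. 32. 60.] [-0.02, 0.192, 0.075]
```

```bash
python3 -m crank '[[[0,-0.004,0.008,-0.011,0],[0,-0.004,0.016,-0.011,0],[0,-0.004,0.024,-0.011,0],[0,-0.004,0.032,-0.011,0],[0,-0.004,0.040,-0.011,0],[0,-0.004,0.048,-0.011,0],[0,-0.004,0.056,-0.011,0],[0,-0.004,0.064,-0.011,0],[0,-0.004,0.072,-0.011,0],[0,-0.004,0.08,-0.012,0]]]'; python3 wp.py | grep -v A
```

```text
t: 13.98
tcp_pos: [0.5582, -0.0166, 0.2064]
tcp_rot: [-0.0, 0.113, 0.994, 0.0]
ft_force: [-0.6, -0.4, -0.8]
finger_gap: 0.0002
finger_force: 0.4
t 13.9833 [ 62.9 -79.7 150.3]
1.57 [ 60. -80. 152.] [0.003, 0.0, -0.001]
1.47 [ 60. -70. 153.] [0.003, 0.01, -0.002]
1.37 [ 60. -61. 152.] [0.003, 0.019, -0.002]
1.28 [ 60. -51. 151.] [0.003, 0.029, -0.0]
1.18 [ 60. -42. 149.] [0.003, 0.038, 0.002]
1.08 [ 60. -32. 146.] [0.002, 0.047, 0.005]
0.98 [ 60. -24. 142.] [0.001, 0.056, 0.009]
0.88 [ 60. -15. 137.] [0.0, 0.065, 0.014]
0.79 [ 60.  -7. 131.] [-0.001, 0.073, 0.02]
0.69 [ 60.   1. 124.] [-0.002, 0.08, 0.026]
0.59 [ 60.   8. 117.] [-0.003, 0.087, 0.033]
0.49 [ 60.  14. 109.] [-0.005, 0.093, 0.041]
0.39 [ 60.  19. 100.] [-0.007, 0.099, 0.05]
0.29 [60. 24. 91.] [-0.008, 0.103, 0.059]
0.2 [60. 27. 81.] [-0.01, 0.107, 0.069]
0.1 [60. 30. 70.] [-0.012, 0.11, 0.079]
0.0 [60. 32. 60.] [-0.014, 0.111, 0.089]
```

```bash
python3 -m crank '[[[0,0.003,0.010,-0.002,0],[0,0.003,0.019,-0.001,0],[0,0.003,0.029,0,0],[0,0.003,0.038,0.002,0],[0,0.002,0.047,0.005,0],[0,0.001,0.056,0.009,0],[0,0,0.065,0.014,0]]]'; python3 wp.py | tail -10;  python3 - <<'E'
from h import *
g=[]
for n in ["side","scene"]:
    f=arm.grab_frame(n); print([(np.round(b['xyz'],3).tolist(),round(b['p'],2)) for b in arm.boxes_of(f,'leaf_end')[:3]])
    y,x=(130,240) if n=="side" else (120,230)
    g.append(cv2.resize(f["image"][y:y+130,x:x+130],None,fx=3,fy=3,interpolation=cv2.INTER_CUBIC))
f["image"]=np.hstack(g); save(f,"c5.png")
E
```

```text
t: 14.57
tcp_pos: [0.5732, 0.0467, 0.1924]
tcp_rot: [-0.0, 0.113, 0.994, 0.0]
ft_force: [-0.4, -1.5, 0.4]
finger_gap: 0.0001
finger_force: 0.4
0.88 [ 60. -15. 137.] [0.001, -0.0, -0.0]
0.79 [ 60.  -7. 131.] [-0.001, 0.008, 0.006]
0.69 [ 60.   1. 124.] [-0.002, 0.015, 0.012]
0.59 [ 60.   8. 117.] [-0.003, 0.022, 0.019]
0.49 [ 60.  14. 109.] [-0.005, 0.028, 0.027]
0.39 [ 60.  19. 100.] [-0.006, 0.034, 0.036]
0.29 [60. 24. 91.] [-0.008, 0.038, 0.045]
0.2 [60. 27. 81.] [-0.01, 0.042, 0.055]
0.1 [60. 30. 70.] [-0.012, 0.045, 0.065]
0.0 [60. 32. 60.] [-0.014, 0.046, 0.075]
[([0.576, 0.016, 0.149], 0.56)]
[([0.566, 0.042, 0.166], 0.74)]
```

View pics/c5.png

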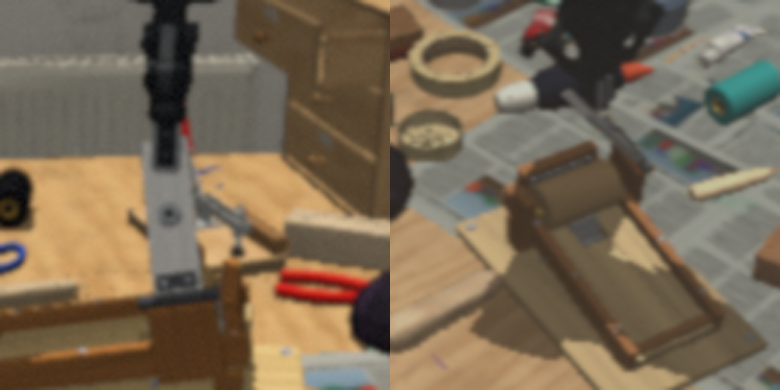

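```bash
python3 -m crank '[[[0,-0.001,0.008,0.006,0],[0,-0.002,0.015,0.012,0],[0,-0.003,0.022,0.019,0],[0,-0.005,0.028,0.027,0],[0,-0.006,0.034,0.036,0],[0,-0.008,0.038,0.045,0],[0,-0.010,0.042,0.055,0],[0,-0.011,0.044,0.062,0],[0,-0.012,0.045,0.067,0],[0,-0.013,0.045,0.07,0]]]'; python3 wp.py | tail -1
```

```text
t: 15.6
tcp_pos: [0.5954, 0.0868, 0.1218]
tcp_rot: [-0.001, 0.113, 0.994, -0.0]
ft_force: [-0.5, 0.4, 0.3]
finger_gap: -0.0003
finger_force: 0.2
0.0 [60. 32. 60.] [-0.001, 0.002, 0.005]
```

```bash
python3 -m crank '[[[0,-0.001,0,0.002,0],[0,-0.001,0,0.004,0],[0,-0.001,0,0.005,0],[0,-0.001,0,0.005,0]]]'; python3 wp.py | tail -1
```

```text
t: 15.93
tcp_pos: [0.5968, 0.0864, 0.1181]
tcp_rot: [0.0, 0.113, 0.994, 0.0]
ft_force: [-0.6, -0.4, 1.2]
finger_gap: -0.0001
finger_force: 0.0
0.0 [60. 32. 60.] [0.0, 0.002, 0.001]
```

Continue pressing in 1 mm steps until the force rises.

```bash
python3 -m crank '[[[0,0,0,0.001,0],[0,0,0,0.002,0],[0,0,0,0.002,0]]]' | grep -E "pos|force"; python3 -m crank '[[[0,0,0,0.001,0],[0,0,0,0.002,0],[0,0,0,0.002,0]]]'| grep -E "pos|force"
```

```text
tcp_pos: [0.5971, 0.0864, 0.1167]
ft_force: [-0.7, 0.9, 3.6]
finger_force: 1.5
tcp_pos: [0.5972, 0.0864, 0.1163]
ft_force: [-4.6, -0.1, 11.8]
finger_force: 6.1
```

```bash
python3 -m crank '[[[0,0,0,0.001,0],[0,0,0,0.002,0],[0,0,0,0.002,0],[0,0,0,0.002,0]]]'| grep -E "pos|force"; python3 -c "
from h import *
print(inbed())"
```

```text
tcp_pos: [0.5973, 0.0864, 0.116]
ft_force: [-8.6, 0.3, 20.2]
finger_force: 10.6
[60.3 29.5 58.6]
```

Fully seated (tip barely yields; height matches 58 mm). Withdraw.

```bash
python3 -m crank '[[[0,0,0,-0.006,0],[0,0,0,-0.015,0],[0,0,0,-0.04,0],[0,0,0,-0.08,0],[0,0,0,-0.12,0],[0,0.04,0,-0.15,0],[0,0.08,0,-0.15,0],[0,0.12,0,-0.15,0],[0,0.16,0,-0.15,0],[0,0.16,0,-0.15,0]]]'
python3 - <<'E'
from h import *
g=[]
for n,(y,x) in dict(side=(180,210),scene=(150,240)).items():
    f=arm.grab_frame(n); g.append(cv2.resize(f["image"][y:y+110,x:x+130],None,fx=3,fy=3,interpolation=cv2.INTER_CUBIC))
    print(np.round(proj(f,b2w(p,[[42,62,58],[78,62,58],[42,-62,58],[58,40,24],[58,-40,24]]))-[x,y],0).tolist())
f["image"]=np.hstack(g); save(f,"c6.png")
E
```

```text
t: 17.6
tcp_pos: [0.4355, 0.1226, 0.2626]
tcp_rot: [-0.0, 0.112, 0.994, 0.001]
ft_force: [0.9, 0.3, -0.0]
finger_gap: 0.0002
finger_force: 0.0
[[84.0, 30.0], [99.0, 28.0], [81.0, 49.0], [92.0, 45.0], [91.0, 58.0]]
[[37.0, 38.0], [30.0, 29.0], [74.0, 23.0], [40.0, 39.0], [63.0, 30.0]]
```

View pics/c6.png

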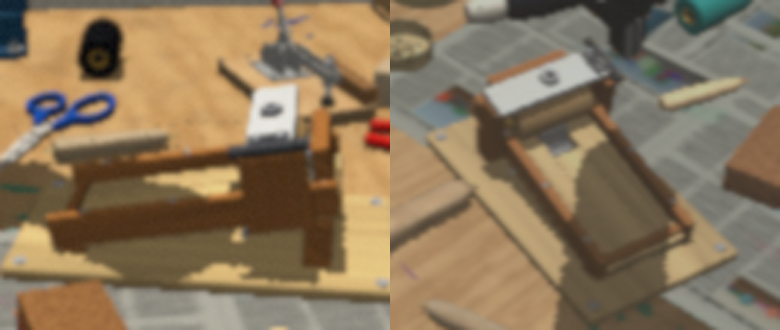

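The leaf lies closed on its rest post, with its left end near (495,100) in the right half of the picture. The roller is behind the catch under the leaf, the hand is clear, and the loose pieces have not been disturbed.

```bash
python3 -c "
from rig import arm
print(arm.finish_job())"
```

```text
the job is handed in; nothing more can be done
None
```

The job is handed in: the roller was pushed steadily up to its stop and is held by the catch, the drill leaf is pressed fully down on its rest, the hand is clear, and the loose things beside the jig were left alone.

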